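# Pop the colorimeter's sample port open

## Task

Open the colorimeter's sample port: with closed fingertips press the round-fronted sample hatch lightly, once only, down to its stop at the dark thumb spot, let go so that it pops up by itself, and see that it stays fully open. Do not press it a second time, which would latch it shut. Leave the rectangular battery hatch beside it alone, and leave the two vials and the small beaker standing where they are; grasp and lift nothing.

Things in the scene. Friction and masses are not known exactly. Their poses are not given: they have to be found in the camera images.
- colorimeter: portable meter, white box 120 (x) x 150 (y) x 74 mm high, fixed. Origin: centre of its underside; y to its left, z up, front at -x (display strip and three keys along the front edge of its top); turned up to 0.6 rad. The grey sample hatch, 46 mm wide, 65 mm long, front end half-round, sits in a pocket in the left (+y) half of the top, its upper face 80 mm above the bench, 6 mm above the housing.
- hatch_press (a point): dark thumb spot, 20 mm across, on the sample hatch, 15 mm behind its round front tip, 50 mm from the hinge, about 81 mm above the bench at the start; moves with the hatch (z square to its face, x towards the hinge). A press here takes 2 to 4 N; the latch lets go 6 to 7 mm down, the stop is 9 mm down, where the force climbs fast. Let go, it springs up after the finger within about 1 s.
- hatch_axis (a point): middle of the sample hatch's hinge, which runs along the meter's y at the far (+x) end of the hatch, 76 mm above the bench; does not move with the hatch
- sample_hatch (a joint): angle of the sample hatch in rad: about 0.02 shut and latched, negative pressed in (the latch lets go at about -0.115, stop at -0.16), positive open; when let go it springs to its stop at 0.85 and stays there, its front end then about 130 mm above the bench. Pressed down to the stop a second time, it latches shut again.
- latch_pin (a joint): follower of the push-push latch inside the housing (m), not visible: about 0 while latched, about -0.004 once the latch has let go and while the hatch stands open, beyond +0.003 only when an open hatch is pressed down again
- battery_hatch: flat grey rectangular battery hatch, 68 x 42 x 4 mm with five cross ribs, on the right (-y) half of the meter's top; not to be touched. Origin: centre of its underside, 74 mm above the bench
- vial_a: screw-cap sample vial, 20 mm diameter, 54 mm high, standing loose on the bench at the meter's left (+y) side; origin: centre of its underside
- vial_b: second sample vial of the same size, behind the first; origin: centre of its underside
- small_beaker: small glass beaker, 45 mm diameter, 58 mm high, standing loose at the meter's right (-y) side; origin: centre of its underside
Mind the look-alikes: they are no part of the job. What is shaped like the vial_a but red or turquoise is not meant.

How it is judged:
On the way, in this order (a step that is already met when the one before it is completed fails the run):
1. the shut sample hatch is pressed in past its latch point (value of joint sample_hatch below -0.1 rad), for 0.02 s.
2. the hatch has popped fully open and stays so for a second, untouched (value of joint sample_hatch above 0.75 rad and contact force between the fingers and colorimeter below 0.2 N), for 1 s.
At the end, for the whole second after the job is handed in: The sample hatch stands open at more than 0.75 rad and is at rest (under 0.05 rad/s); the two vials and the small beaker stand upright within 20 mm of where they stood (value of joint sample_hatch above 0.75 rad and velocity of joint sample_hatch between -0.05 and 0.05 rad/s and distance of each of vial_a, vial_b, small_beaker from where it was at the start of the episode below 0.02 m and angle between each of vial_a, vial_b, small_beaker's own z axis and vertical below 0.3 rad); the robot touches nothing.
It fails at once if the opened hatch is pushed back down (from above 0.1 rad, below 0.7 rad, faster than 0.3 rad/s) (value of joint sample_hatch between 0.1 and 0.7 rad and velocity of joint sample_hatch below -0.3 rad/s).
It fails at once if the open hatch is pressed home again (a second press, which latches it shut) (value of joint latch_pin above 0.003 m).
It fails at once if the battery hatch is touched with more than 2 N (contact force between any of the fingers, the arm and battery_hatch above 2 N).
It fails at once if the meter is pushed with more than 40 N (contact force between any of the fingers, the arm and colorimeter above 40 N).
It fails at once if a vial or the small beaker is lifted, knocked over or shifted by more than 20 mm (height (world z) of any of vial_a, vial_b, small_beaker above 0.012 m or angle between any of vial_a, vial_b, small_beaker's own z axis and vertical above 0.3 rad or distance of any of vial_a, vial_b, small_beaker from where it was at the start of the episode above 0.02 m).
It also fails if it takes over 32 s, if anything falls off the work surface, if the arm or the gripper's body presses on something with over 40 N, if the wrist force passes 120 N, or if a joint passes its speed limit or range.

## Robot

A 6-joint arm with a two-finger parallel gripper is mounted at the origin on a cart in front of the work surface, level with it; the furniture and walls round the work are solid. World frame = base frame: x ahead of the robot, y to its left, z up, the work surface at z = 0. Lengths are in m, angles in rad, forces in N, time in s.
With the tool pointing down it reaches from about 0.275 to 0.725 m from the base axis. Payload 5.6 kg.
Tool frame: the origin (TCP) lies midway between the tips of the shut fingers; the grasp point (between the pads) lies 19 mm behind it; z points along the fingers, y is the line along which they close (so a half turn about z gives the same grasp; the last joint's range is limited). The gripper opens to 85 mm and grips with 20 to 120 N. Pads are 22 mm wide; open, the fingers measure 114 mm over their backs; the gripper's body (76 mm by 85 mm) begins 54 mm behind the grasp point. The pads swing forward as they close: fully open they stand 13 mm farther back than shut.
Start: joints at [-0.992, 0.255, 0.108, 0, -1.424, -0.285], TCP at [0.159, -0.526, 0.231] pointing down, gripper open.
Joint ranges: [-2.95, 2.95], [-1.21, 1.97], [-1.09, 1.5], [-2.87, 1.71], [-2.94, -0.07], [-3.05, 3.05]. Speed limits (rad/s): [2.57, 2.57, 3.14, 3.14, 3.14, 3.14].

## Interface

Orientations are given as a rotation vector (axis times angle).
In Python, from cell import bot gives the robot as it stands.
- The arm moves only by the tool step_arm, never from a script. Its argument "moves" is one flat list of numbers, 6 for each row, row after row: the shift along the tool's x, y, z as a fraction of full scale, then the turn, a rotation vector about the tool's x, y, z as a fraction of full scale. A call has exactly 5 rows; each row shifts and turns the commanded pose from where the row before left it, along the tool's axes as they then stand; what a row does not reach is not made up. Full scale, the value 1, is 0.04 m for a shift and 180 degrees for a turn. A row lasts 1/10 s, in which the tool goes at most 50 mm and 8.59 degrees, less where a joint would pass 70% of its speed; a pose out of reach is approached as far as the arm can. A call with a number of a shift or a turn outside -1 to 1 is refused whole. A call with a gripper value outside its range is refused whole. "grip" is the gripper's target within -1 to 1 (fully open at 1, half-way at 0, shut at -1), set as the call begins (left out, the last holds). The fingers move at their own pace and stop on an object; "newtons" is the grip in N (left out, the last holds). Time passes only in rows, so rows that do not move let the fingers close, or fill a call up. It gives the time, the measured TCP pose, the force, the opening and the grip force at its end, in the units of the state.
- bot.get_obs(): the state, without advancing time (a new reading comes with each control period).
- bot.grab_frame(name): name is "scene" or "top" or "wrist"; returns a dict with "frame" (480x640x3 uint8, blue, green, red), "fovy" (degrees; the focal length in pixels is half the picture's height over the tangent of half this angle, whatever the lens; pixels are square), "cx", "cy" (the principal point, pixels), "origin" and "attitude" of the camera in the world; the wrist camera has in their place "tool_from_camera" (4x4, takes a point from camera to tool coordinates, whose origin is the TCP and whose axes are the flange's). Camera axes: x right, y down, z forward; pixel columns grow to the right and rows downward; lengths in m; the calibration is good to about 2 mm. A picture is of the moment at which its call begins: read the wrist's pose just before it. There is no depth.
- bot.job_done(): hands the job in; it is judged then, once.
The state is a dict: "clock": time; "joints": joint angles; "qvel": joint speeds; "effort": joint torques, N m; "tool_pos": TCP position; "eef_rot": TCP orientation; "wrist_force": force on the tool from outside, world axes, zero at the start; "moment": the same for the moment, N m; "finger_gap": finger opening in m; "gripper_force": force on a finger pad.
Only numpy, scipy, OpenCV 4.12 (cv2) and the standard library are available. Lean on these libraries where they do the work, as an engineer would, in place of code of your own. Each camera call takes 0.05 s, during which the arm holds its last target. There are 200 camera calls.

## Working session

There is one attempt and no reset: what is moved stays moved. The work goes in short steps, Python scripts to look and compute and a tool call to move; the robot and the scene stay as the last step left them, time stands still between calls to the robot, and variables do not carry over. Pictures are saved under pics/ and viewed, at most 10 in all, crops included, and the job is handed in when it is done.

Besides the shell and the picture viewer there is one more tool, called after "Request:" by a JSON object that holds its "method" and its "body". step_arm: Moves the arm, as the interface text tells. Shift numbers are shares of 0.04 m and turn numbers shares of 180 degrees, none past 1 either way. Its arguments: {"type":"object","properties":{"moves":{"type":"array"},"grip":{"type":"number"},"newtons":{"type":"number"}},"required":["moves"]}

```bash
mkdir -p pics; python3 - <<'E'
from cell import bot
import cv2,numpy as np,pickle
o=bot.get_obs(); print(o)
for n in("scene","top"):
    f=bot.grab_frame(n); cv2.imwrite(f"pics/{n}1.png",f["frame"]); pickle.dump(f,open(n+".pkl","wb"))
    print(n,{k:v for k,v in f.items() if k!="frame"})
E
```

```text
{'clock': 0.0, 'joints': array([-9.92412903e-01,  2.55758031e-01,  1.07014800e-01, -5.00294929e-04,
       -1.42388119e+00, -2.84620611e-01]), 'qvel': array([ 0.00109514, -0.00022469,  0.00099057,  0.00121815,  0.0007739 ,
       -0.00025347]), 'effort': array([-2.40266425e-03, -3.86626446e+01,  2.37928158e+01,  5.36534026e+00,
       -6.31011761e-03,  2.59683594e-05]), 'tool_pos': array([ 0.15919273, -0.52594779,  0.23039013]), 'eef_rot': array([ 4.59623326e-01, -3.10746883e+00, -2.93314364e-03]), 'wrist_force': array([ 0.00451036, -1.10370549, -0.02575918]), 'moment': array([-0.01828998,  0.09092479, -0.03687535]), 'gripper_force': 0.0, 'finger_gap': 0.08522519399432348}
scene {'fovy': 44.493081017526045, 'cx': 326.5469357037048, 'cy': 240.69867077568983, 'origin': array([0.09398039, 0.84881212, 0.63797547]), 'attitude': array([-0.77077846,  2.53216515, -1.20458977])}
top {'fovy': 45.138317505969795, 'cx': 316.1961164771967, 'cy': 244.04098649603182, 'origin': array([0.4211978 , 0.27567715, 0.92314216]), 'attitude': array([-2.21813648,  2.15516505, -0.05494157])}
```

View pics/top1.png

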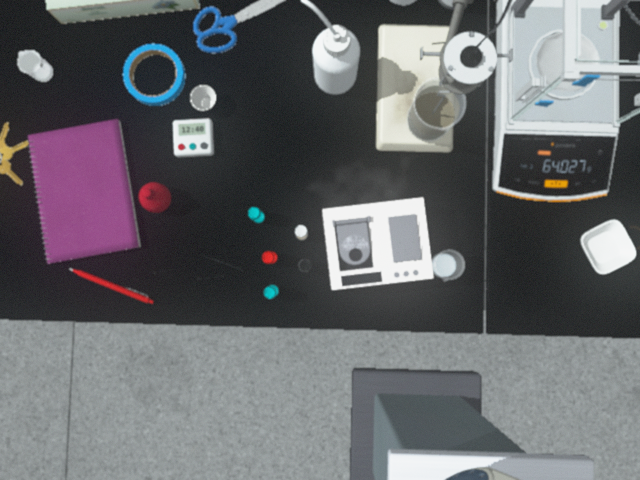

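View pics/scene1.png

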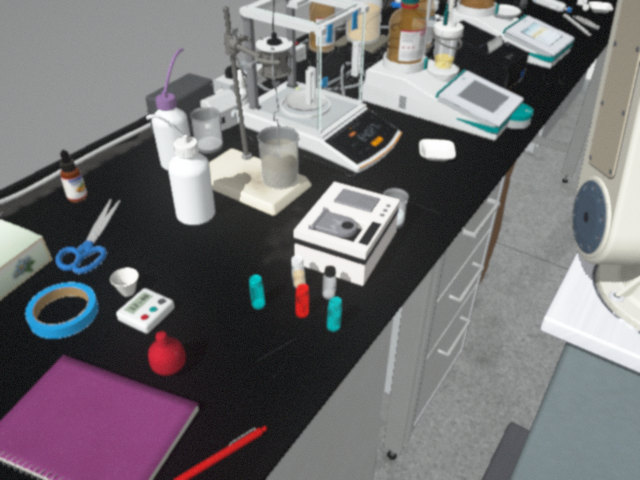

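The top picture shows the meter at about (323–432, 198–290), with the sample hatch centred near (353, 243) and the battery hatch near (406, 238). The vials are at about (301, 232) and (305, 265), and the beaker is at (449, 265). I'll enlarge the meter and compute positions.

```bash
cat > h.py <<'E'
import numpy as np,cv2
from scipy.spatial.transform import Rotation as R
def ray(f,u,v):
    F=240/np.tan(np.radians(f["fovy"]/2))
    return R.from_rotvec(f["attitude"]).apply([(u-f["cx"])/F,(v-f["cy"])/F,1])
def at(f,u,v,z):
    d=ray(f,u,v); o=f["origin"]; return o+d*(z-o[2])/d[2]
E
python3 - <<'E'
import pickle,cv2
from h import *
f=pickle.load(open("top.pkl","rb"))
c=f["frame"][190:300,290:470]; cv2.imwrite("pics/c1.png",cv2.resize(c,None,fx=4.4,fy=4.4,interpolation=cv2.INTER_CUBIC))
for p in [(323,208),(424,198),(432,278),(331,290)]: print(p,at(f,*p,.074).round(4))
E
```

```text
(323, 208) [0.5252 0.2756 0.074 ]
(424, 198) [0.5442 0.1269 0.074 ]
(432, 278) [0.4265 0.113  0.074 ]
(331, 290) [0.4047 0.2605 0.074 ]
```

View pics/c1.png

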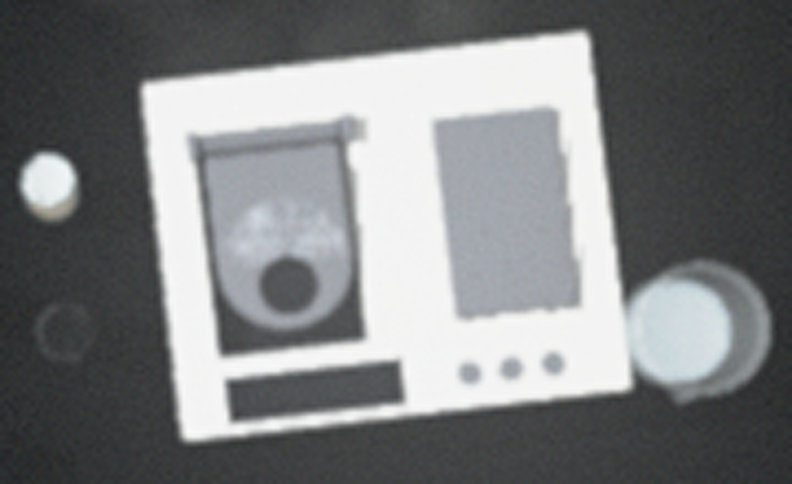

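The crop shows the thumb spot at about crop (288, 284), which is top pixel (355.5, 254.5). The hinge is at crop (275, 140), and the meter's yaw is about +0.126 rad.

```bash
cat > go.py <<'E'
import sys
from h import *
from cell import bot
o=bot.get_obs(); T=R.from_rotvec(o["eef_rot"]); t=np.array(eval(sys.argv[1]))
print("pos",o["tool_pos"].round(4),"t",o["clock"],"F",o["wrist_force"].round(2),"gap",o["finger_gap"])
print("tool delta mm",(T.inv().apply(t-o["tool_pos"])*1e3).round(1),"units",(T.inv().apply(t-o["tool_pos"])/.04).round(2))
D=R.from_euler("z",.126)*R.from_euler("y",np.pi)
e=(T.inv()*D).as_rotvec(); print("turn/180",(e/np.pi).round(4))
E
python3 - <<'E'
import pickle
from h import *
f=pickle.load(open("top.pkl","rb"))
print(at(f,290+288/4.4-.4,190+284/4.4-.4,.081), at(f,290+275/4.4,190+145/4.4,.08))
E
python3 go.py "[.455,.235,.16]"
```

```text
[0.4579708  0.22698284 0.081     ] [0.50362729 0.23180971 0.08      ]
pos [ 0.1592 -0.526   0.2305] t 0.1 F [-0.7  -0.24 -0.07] gap 0.08546447177625621
tool delta mm [-503.5  642.6   71.5] units [-12.59  16.07   1.79]
turn/180 [ 0.0006 -0.0001  0.0534]
```

Request:
{"method": "step_arm", "body": {"moves": [-0.4,0.5,0,0,0,0,-0.62,0.79,0,0,0,0,-0.62,0.79,0,0,0,0,-0.62,0.79,0,0,0,0,-0.62,0.79,0,0,0,0], "grip": -1, "newtons": 20}}

```text
clock: 0.6
tool_pos: [0.2272, -0.3513, 0.2308]
eef_rot: [0.459, -3.108, -0.001]
wrist_force: [0.8, 0.7, -0.2]
finger_gap: 0.0121
gripper_force: 0.0
```

Request:
{"method": "step_arm", "body": {"moves": [-0.62,0.79,0,0,0,0,-0.62,0.79,0,0,0,0,-0.62,0.79,0,0,0,0,-0.62,0.79,0,0,0,0,-0.62,0.79,0,0,0,0]}}

```text
clock: 1.1
tool_pos: [0.3, -0.1642, 0.2312]
eef_rot: [-0.459, 3.108, 0.0]
wrist_force: [1.6, -0.7, -0.4]
finger_gap: -0.0004
gripper_force: 0.0
```

Request:
{"method": "step_arm", "body": {"moves": [-0.62,0.79,0,0,0,0,-0.62,0.79,0,0,0,0,-0.62,0.79,0,0,0,0,-0.62,0.79,0,0,0,0,-0.62,0.79,0,0,0,0]}}

```text
clock: 1.6
tool_pos: [0.373, 0.0231, 0.2312]
eef_rot: [-0.461, 3.108, 0.0]
wrist_force: [0.7, -0.7, -0.4]
finger_gap: 0.0
gripper_force: 0.0
```

```bash
python3 go.py "[.457,.227,.16]"
```

```text
pos [0.373  0.0231 0.2312] t 1.6 F [ 0.73 -0.7  -0.45] gap 3.3307873288640815e-05
tool delta mm [-139.6  170.8   71.2] units [-3.49  4.27  1.78]
turn/180 [0.0001 0.     0.0536]
```

Request:
{"method": "step_arm", "body": {"moves": [-0.62,0.77,0,0,0,0,-0.62,0.77,0,0,0,0,-0.62,0.77,0,0,0,0,-0.62,0.77,0.2,0,0,0,-0.5,0.6,0.3,0,0,0]}}

```text
clock: 2.1
tool_pos: [0.4451, 0.1989, 0.2111]
eef_rot: [-0.461, 3.107, 0.001]
wrist_force: [-0.7, -0.3, -0.4]
finger_gap: 0.0001
gripper_force: 0.0
```

Request:
{"method": "step_arm", "body": {"moves": [0,0,0.3,0,0,0.027,0,0,0.3,0,0,0.0265,0,0,0.2,0,0,0,0,0,0,0,0,0,0,0,0,0,0,0]}}

```text
clock: 2.6
tool_pos: [0.4446, 0.1966, 0.1797]
eef_rot: [-0.2, 3.135, -0.0]
wrist_force: [-0.3, 0.2, 0.2]
finger_gap: 0.0002
gripper_force: 0.0
```

```bash
python3 go.py "[.457,.227,.16]"; python3 - <<'E'
from cell import bot
import cv2,pickle
from h import *
o=bot.get_obs(); f=bot.grab_frame("wrist"); im=f["frame"].copy()
pickle.dump((o,f),open("w.pkl","wb"))
T=np.eye(4);T[:3,:3]=R.from_rotvec(o["eef_rot"]).as_matrix();T[:3,3]=o["tool_pos"]
C=T@f["tool_from_camera"]; p=np.linalg.inv(C)@[.458,.227,.081,1]; F=240/np.tan(np.radians(f["fovy"]/2))
u=(F*p[0]/p[2]+f["cx"],F*p[1]/p[2]+f["cy"]); print(u)
cv2.imwrite("pics/w1.png",im)
E
```

```text
pos [0.4446 0.1966 0.1797] t 2.6 F [-0.33  0.25  0.21] gap 0.0001549228834391818
tool delta mm [-16.1  28.6  19.7] units [-0.4   0.72  0.49]
turn/180 [-0.      0.0001  0.0004]
(np.float64(361.0690296592446), np.float64(262.01470845481833))
```

View pics/w1.png

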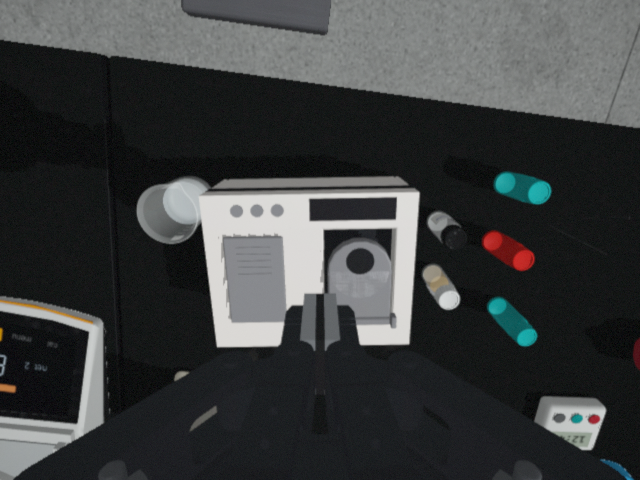

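The wrist view shows the thumb spot at (360, 262), against (361, 262) predicted, so the position is confirmed. Next I'll move over it and descend.

Request:
{"method": "step_arm", "body": {"moves": [-0.2,0.36,0,0,0,0,-0.2,0.36,0,0,0,0,0,0,0.6,0,0,0,0,0,0.8,0,0,0,0,0,0.4,0,0,0]}}

```text
clock: 3.15
tool_pos: [0.4561, 0.2279, 0.1049]
eef_rot: [0.198, -3.133, 0.002]
wrist_force: [0.2, -0.4, 0.4]
finger_gap: 0.0
gripper_force: 0.0
```

Request:
{"method": "step_arm", "body": {"moves": [0,0,0.1,0,0,0,0,0,0.1,0,0,0,0,0,0.1,0,0,0,0,0,0,0,0,0,0,0,0,0,0,0]}}

```text
clock: 3.65
tool_pos: [0.4571, 0.2276, 0.0959]
eef_rot: [-0.197, 3.134, 0.001]
wrist_force: [0.0, -0.3, -1.0]
finger_gap: -0.0002
gripper_force: 0.0
```

```bash
python3 go.py "[.457,.227,.072]"
```

```text
pos [0.4571 0.2276 0.0959] t 3.65 F [ 0.03 -0.33 -0.98] gap -0.00017712711647286956
tool delta mm [ 0.2 -0.6 23.9] units [ 0.01 -0.02  0.6 ]
turn/180 [ 0.0002  0.0003 -0.0001]
```

Request:
{"method": "step_arm", "body": {"moves": [0,0,0.1,0,0,0,0,0,0.1,0,0,0,0,0,0.1,0,0,0,0,0,0.05,0,0,0,0,0,0.05,0,0,0]}}

```text
clock: 4.15
tool_pos: [0.4564, 0.2271, 0.0791]
eef_rot: [0.197, -3.135, 0.001]
wrist_force: [-3.1, -0.5, 2.7]
finger_gap: 0.0001
gripper_force: 1.3
```

Request:
{"method": "step_arm", "body": {"moves": [0,0,0.025,0,0,0,0,0,0.025,0,0,0,0,0,0.025,0,0,0,0,0,0.025,0,0,0,0,0,0,0,0,0]}}

```text
clock: 4.65
tool_pos: [0.4567, 0.2272, 0.0751]
eef_rot: [0.197, -3.135, 0.0]
wrist_force: [-2.2, -1.2, 1.3]
finger_gap: -0.0003
gripper_force: 1.2
```

Request:
{"method": "step_arm", "body": {"moves": [0,0,0.02,0,0,0,0,0,0.02,0,0,0,0,0,0.015,0,0,0,0,0,0,0,0,0,0,0,0,0,0,0]}}

```text
clock: 5.15
tool_pos: [0.4568, 0.2273, 0.0732]
eef_rot: [-0.197, 3.135, 0.0]
wrist_force: [-2.4, -0.9, 2.4]
finger_gap: -0.0
gripper_force: 1.7
```

Request:
{"method": "step_arm", "body": {"moves": [0,0,0.015,0,0,0,0,0,0,0,0,0,0,0,0.015,0,0,0,0,0,0,0,0,0,0,0,0,0,0,0]}}

```text
clock: 5.65
tool_pos: [0.4569, 0.2274, 0.0729]
eef_rot: [-0.198, 3.135, 0.0]
wrist_force: [-5.3, -1.9, 10.0]
finger_gap: -0.0
gripper_force: 5.4
```

The force climbed to 10 N while the tool barely moved, so this is the stop. Letting go now.

Request:
{"method": "step_arm", "body": {"moves": [0,0,-0.3,0,0,0,0,0,-0.6,0,0,0,0.3,0,-0.8,0,0,0,0.5,0,-0.8,0,0,0,0.5,0,-0.8,0,0,0]}}

```text
clock: 6.15
tool_pos: [0.4049, 0.2209, 0.2055]
eef_rot: [-0.196, 3.135, 0.001]
wrist_force: [0.1, 0.5, 0.5]
finger_gap: -0.0002
gripper_force: 0.0
```

Request:
{"method": "step_arm", "body": {"moves": [0.8,0,-0.5,0,0,0,0.8,0,-0.2,0,0,0,0.6,0,0,0,0,0,0,0,0,0,0,0,0,0,0,0,0,0]}}

```text
clock: 6.65
tool_pos: [0.318, 0.2102, 0.2326]
eef_rot: [-0.199, 3.134, 0.003]
wrist_force: [0.1, -0.1, 0.0]
finger_gap: 0.0
gripper_force: 0.0
```

Request:
{"method": "step_arm", "body": {"moves": [0,0,0,0,0,0,0,0,0,0,0,0,0,0,0,0,0,0,0,0,0,0,0,0,0,0,0,0,0,0]}}

```text
clock: 7.15
tool_pos: [0.318, 0.2098, 0.2317]
eef_rot: [0.197, -3.135, 0.001]
wrist_force: [-0.6, -0.5, -0.4]
finger_gap: 0.0001
gripper_force: 0.0
```

Request:
{"method": "step_arm", "body": {"moves": [0,0,0,0,0,0,0,0,0,0,0,0,0,0,0,0,0,0,0,0,0,0,0,0,0,0,0,0,0,0]}}

```text
clock: 7.65
tool_pos: [0.3178, 0.2098, 0.2319]
eef_rot: [0.197, -3.135, -0.0]
wrist_force: [0.4, -0.1, 0.1]
finger_gap: 0.0001
gripper_force: 0.0
```

Request:
{"method": "step_arm", "body": {"moves": [0,0,0,0,0,0,0,0,0,0,0,0,0,0,0,0,0,0,0,0,0,0,0,0,0,0,0,0,0,0]}}

```text
clock: 8.15
tool_pos: [0.3179, 0.2098, 0.2319]
eef_rot: [0.197, -3.135, 0.0]
wrist_force: [-0.3, -0.7, -0.1]
finger_gap: -0.0001
gripper_force: 0.0
```

```bash
python3 - <<'E'
from cell import bot
import cv2,numpy as np
print(bot.get_obs()["tool_pos"])
a=bot.grab_frame("scene")["frame"][150:330,200:440]; b=bot.grab_frame("wrist")["frame"]
cv2.imwrite("pics/e1.png",cv2.resize(a,None,fx=3.2,fy=3.2)); cv2.imwrite("pics/e2.png",b)
E
```

```text
[0.31785472 0.20979477 0.23187401]
```

View pics/e1.png

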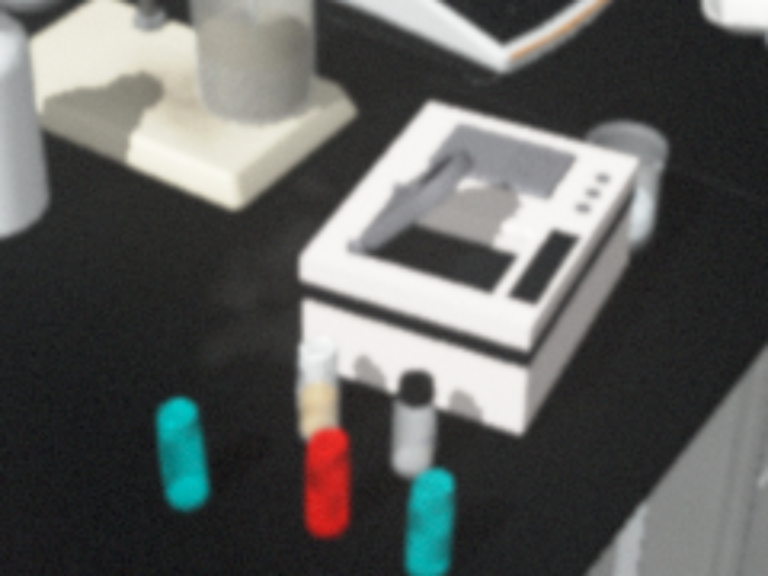

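The hatch stands raised, with its hinge near crop (370, 245) and its tip near (460, 157). The vials and beaker are upright. I'll check the angle numerically before handing in.

```bash
python3 - <<'E'
import pickle
from h import *
f=pickle.load(open("scene.pkl","rb")); F=240/np.tan(np.radians(f["fovy"]/2))
u=np.array([np.cos(.126),np.sin(.126),0]); H=np.array([.458,.227,.076])+.05*u
for a in(.4,.6,.75,.85):
    p=H-.065*np.cos(a)*u+[0,0,.065*np.sin(a)+.004]
    q=R.from_rotvec(f["attitude"]).inv().apply(p-f["origin"]); px=np.array([F*q[0]/q[2]+f["cx"],F*q[1]/q[2]+f["cy"]])
    print(a,((px-[200,150])*3.2).round())
E
```

```text
0.4 [489. 203.]
0.6 [478. 180.]
0.75 [467. 163.]
0.85 [458. 153.]
```

The observed tip at (460, 155) matches about 0.85 rad, so the hatch is fully open.

```bash
python3 -c "
from cell import bot
print(bot.job_done())"
```

```text
the job is handed in; nothing more can be done
None
```

The sample hatch was pressed once to its stop and popped open to about 0.85 rad, judged from the scene camera; the vials and beaker still stand, nothing else was touched, and the job is handed in, though no verdict came back.

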